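# Start a key-press test: clamp, mains rocker, start button

## Task

Start the key-press test by pressing only, picking nothing up: first press the rig's raised clamp arm down by its paddle until it lies fully home on the sample, then press the raised half of the rocker switch on the control box so that it tips right over to on, then press the plain round start button fully in and let it come back out. Keep to that order, do not raise the clamp arm further, do not press the mushroom-headed stop button or the square key, and leave the loose things where they are.

Things in the scene. Friction and masses are not known exactly. Their poses are not given: they have to be found in the camera images.
- rig: Key-press rig, fixed to the table: white base 200 x 220 mm (its x, y), top at 50 mm; origin at the centre of the underside, z up. A black sample 140 x 52 x 22 mm lies in its middle. A portal stands at x = +80 mm: columns of 16 mm at y = +-90 mm, crossbar 210 mm long up to 214 mm above the table, with a plunger unit over y = 0. The clamp arm crosses the sample along y at x = -50 mm, hinged at y = +78 mm, 83 mm up; it ends in a black paddle on the -y side.
- clamp (a joint): Opening angle of the clamp arm (rad): 0 = fully home on the sample (a hard stop), starts raised at 0.25 to 0.45, can be lifted to 1.2. Stiff hinge: it stays where it is left; about 3 N down on the paddle moves it.
- clamp_paddle (a point): Centre of the top face of the clamp arm's black paddle (45 mm across the arm, 50 mm along it, 12 mm thick), 153 mm from the hinge; moves with the arm.
- clamp_home (a point): Fixed point on the rig: where clamp_paddle lies when the arm is fully home (89 mm above the table). The paddle swings down to it in an arc about the hinge line (parallel to the rig's x axis).
- panel: Control box, fixed to the table: grey, 180 x 370 mm (its x, y), flat top at 60 mm; origin at the centre of the underside, z up. On its top, 35 mm to the -x side of the middle, four switch modules stand in a row 88 mm apart along y, in any order: rocker, start, stop, square key; all have the box's yaw. A small weight and a spare key cap lie loose behind them.
- rocker (a joint): Tilt of the mains rocker (rad): about -0.2 off (as it starts; its +x half raised), +0.2 on (its +x half fully down, hard stop). Stays where it is left; about 1.5 N on the middle of the half moves it.
- rocker_on_half (a point): Centre of the top face of the rocker's +x half, the one that starts raised and is pressed for on; 17 mm from the pivot, which runs along the box's y, 72 mm above the table. The white rocker paddle is 56 mm (x) by 30 mm (y) with a short black bar on this half, in a grey frame 6 mm high. At on this point lies about 7 mm lower than with the rocker off.
- start (a joint): Travel of the start button (m): 0 out, 0.006 fully in. Spring: 1.7 N to start, 5 N fully in; it comes back out by itself.
- start_top (a point): Centre of the top of the start button: plain flat round white button, 33 mm in diameter, in a round metal collar; its top 78 mm above the table, the collar's 70 mm; pressed straight down.
- stop (a joint): Travel of the stop button (m), 0 out: not to be pressed.
- stop_top (a point): Top of the stop button: white mushroom head 46 mm in diameter, 96 mm above the table.
- zero (a joint): Travel of the square key (m), 0 out: not to be pressed.
- zero_top (a point): Top of the square white key, 24 x 24 mm, 76 mm above the table.
- small_weight: Loose brass weight, 27 mm in diameter, 38 mm high, on the control box; origin at its underside.
- spare_key: Loose grey key cap 24 x 24 x 18 mm on the control box; origin at its underside.
- big_weight: Loose steel weight, 48 mm in diameter, 68 mm high, on the table; origin at its underside.
- sample: Loose white hand-held remote 45 x 140 x 22 mm lying on the table; origin at its underside.
- gauge_block: Loose steel block 20 x 32 x 14 mm lying on the rig's base beside the portal; origin at its underside.
- bottle: Loose white bottle, 52 mm in diameter, 130 mm high; origin at its underside.
- mug: Loose white mug, 76 mm in diameter, 85 mm high; origin at its underside.

How it is judged:
By the outcome, as a careful person would: the job done as asked, in the order asked, and still so for the second after the job is handed in, with the robot touching nothing.
It also fails if it takes over 61 s, if anything falls off the work surface, if the arm or the gripper's body presses on something with over 40 N, if the wrist force passes 120 N, or if a joint passes its speed limit or range.

## Robot

A 6-joint arm with a two-finger parallel gripper is mounted at the origin on the work surface. World frame = base frame: x ahead of the robot, y to its left, z up, the work surface at z = 0. Lengths are in m, angles in rad, forces in N, time in s.
With the tool pointing down it reaches from about 0.375 to 0.975 m from the base axis. Payload 3.8 kg.
Tool frame: the origin (TCP) lies on the centre line of the jaws, within the pads' length; the fingertips stand 8 mm ahead of it and the grasp point (between the pads) lies 11 mm behind it; y points along the fingers, x is the direction in which the jaws open and shut, and the axes are right-handed (so a half turn about y gives the same grasp; the last joint's range is limited). The gripper opens to 88 mm and grips with 3 to 60 N. Pads are 18 mm wide; open, the fingers measure 123 mm over their backs; the gripper's body (75 mm by 187 mm) begins 45 mm behind the grasp point.
Start: joints at [-1.188, 0.264, 1.604, -0, 1.274, -0.037], TCP at [0.275, -0.616, 0.247] pointing down, gripper open.
Joint ranges: [-2.63, 2.63], [-0.94, 2.18], [0.31, 2.57], [-1.31, 4.45], [0, 2.66], [-2.55, 2.55]. Speed limits (rad/s): [2.57, 2.57, 3.14, 3.14, 3.14, 3.14].

## Interface

Orientations are given as a unit quaternion [x, y, z, w].
In Python, from plant import move_to, move_linear, move_joints, gripper_to, wait, ik, get_obs, camera, IKError, hand_in gives the robot as it stands. Calls block until the motion is done:
- move_to(position, orientation): joint-space move of the TCP to a pose.
- move_linear(position, velocity=0.15, attitude=None, contact_N=None): straight line of the TCP; attitude=None keeps the orientation; velocity is the mean speed in m/s. With contact_N (N) it stops when the force on the tool has changed by that much, and returns True; else False.
- move_joints(angles): joint-space move.
- gripper_to(opening): finger opening in m; the grip force is fixed at half the most; returns when the fingers have stopped.
- wait(seconds).
- ik(position, orientation): joint angles nearest the present ones, or None.
- get_obs(): the state.
- camera(name): name is "side" or "top"; returns a dict with "color" (384x512x3 uint8, red, green, blue), "range_z" (384x512 float32, m along the optical axis (not along the pixel's ray), 0 where there is no reading), "vertical_fov" (degrees; the focal length in pixels is half the picture's height over the tangent of half this angle, whatever the lens; pixels are square), "cx", "cy" (the principal point, pixels), "k1" (the pictures are not rectified: a ray, as slopes to the right and down, at radius r is drawn at 1 + k1 r^2 times it, then the intrinsics apply), "eye" and "rotation" of the camera in the world. Camera axes: x right, y down, z forward; pixel columns grow to the right and rows downward; lengths in m; the calibration is good to about 2 mm. A picture is of the moment at which its call begins.
A pose or a line that the arm cannot do raises IKError and nothing moves.
- hand_in(): hands the job in, once; it reports no verdict.
The state is a dict: "t": time; "joints": joint angles; "joint_velocities": joint speeds; "effort": joint torques, N m; "ee_pos": TCP position; "ee_rot": TCP orientation; "ft_force": force on the tool from outside, world axes, zero at the start; "moment": the same for the moment, N m; "width": finger opening in m.
Only numpy, scipy, OpenCV 4.12 (cv2) and the standard library are available. Lean on these libraries where they do the work, as an engineer would, in place of code of your own. Each camera call takes 0.05 s, during which the arm holds its last target. There are 200 camera calls.

## Working session

There is one attempt and no reset: what is moved stays moved. The work goes in short steps, each a Python script; the robot and the scene stay as the last script left them, time stands still between calls to the robot, and variables do not carry over. Pictures are saved under pics/ and viewed, about 8 in all and at most 12, crops included, and the job is handed in when it is done.

```bash
mkdir -p pics; ls; cat > h.py <<'E'
import numpy as np, cv2
from plant import *
def K(c):
    h,w=c["color"].shape[:2]; f=h/2/np.tan(np.radians(c["vertical_fov"])/2)
    return f
def cloud(c):
    f=K(c); h,w=c["range_z"].shape
    u,v=np.meshgrid(np.arange(w),np.arange(h))
    xd=(u-c["cx"])/f; yd=(v-c["cy"])/f
    x,y=xd.copy(),yd.copy()
    for _ in range(10):
        s=1+c["k1"]*(x*x+y*y); x,y=xd/s,yd/s
    d=np.stack([x,y,np.ones_like(x)],-1)
    R=np.array(c["rotation"]); 
    if R.shape!=(3,3):
        from scipy.spatial.transform import Rotation as Ro; R=Ro.from_quat(R).as_matrix()
    dw=d@R.T; e=np.array(c["eye"])
    P=e+dw*c["range_z"][...,None]; P[c["range_z"]==0]=np.nan
    return P,e,dw
def plane(e,dw,u,v,z):
    d=dw[int(round(v)),int(round(u))]; return e+d*(z-e[2])/d[2]
E
python3 - <<'E'
from h import *
import pickle
o=get_obs();print(o)
C={}
for n in("top","side"):
    c=camera(n);C[n]=c
    cv2.imwrite(f"pics/{n}0.png",cv2.resize(c["color"][...,::-1],(800,600),interpolation=cv2.INTER_CUBIC))
    print(n,{k:c[k] for k in c if k not in("color","range_z")},(c["range_z"]==0).mean())
pickle.dump(C,open("c0.pkl","wb"))
E
```

```text
pics
{'t': 0.0, 'joints': array([-1.18789983e+00,  2.64696387e-01,  1.60536758e+00, -1.49363797e-05,
        1.27368026e+00, -3.68931814e-02]), 'joint_velocities': array([ 1.36376063e-04,  7.64555406e-05, -5.75237546e-04,  4.65160558e-04,
        1.05125510e-03, -7.85361512e-04]), 'effort': array([-2.10202808e-03, -5.02120650e+01, -3.56874096e+01,  7.24797067e-02,
        2.93355924e-02, -1.47594264e-04]), 'ee_pos': array([ 0.27485019, -0.61575649,  0.24542969]), 'ee_rot': array([-0.5927723 ,  0.38547173, -0.38422101,  0.59363858]), 'ft_force': array([-0.63021852,  0.22622471, -0.07345378]), 'moment': array([ 0.01059285, -0.0058481 , -0.02368915]), 'width': 0.08831371879683553}
top {'vertical_fov': 42.76071567728134, 'cx': 265.45564273465493, 'cy': 200.28443401585227, 'k1': -0.0407039746419197, 'eye': array([ 4.79959794e-01, -2.69481532e-04,  1.26929874e+00]), 'rotation': array([-0.69880064,  0.71291139, -0.03248543,  0.04878235])} 0.0038909912109375
side {'vertical_fov': 45.819985504537506, 'cx': 259.3835694102316, 'cy': 196.0568147356711, 'k1': 0.054841700715596735, 'eye': array([ 0.55784497, -0.90365272,  0.99676076]), 'rotation': array([ 0.92183417, -0.01292176,  0.01629184, -0.38702631])} 0.004292805989583333
```

View pics/top0.png

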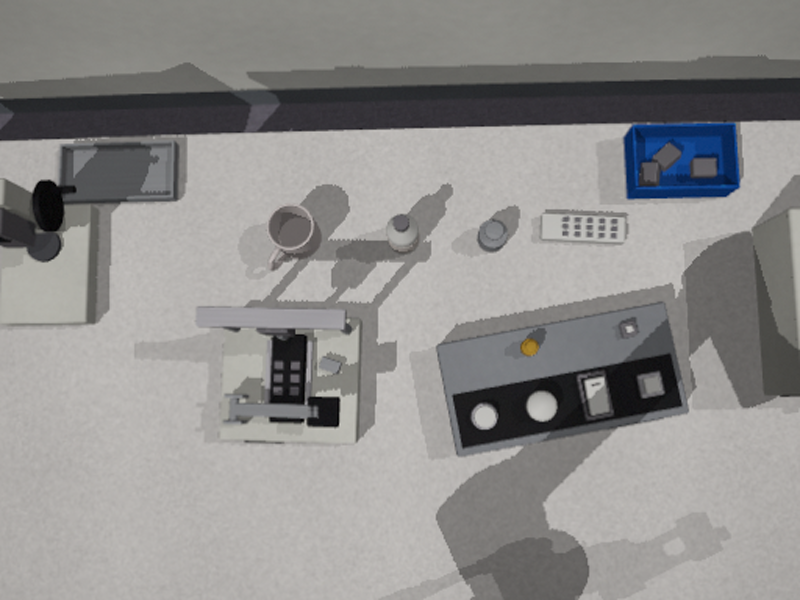

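View pics/side0.png

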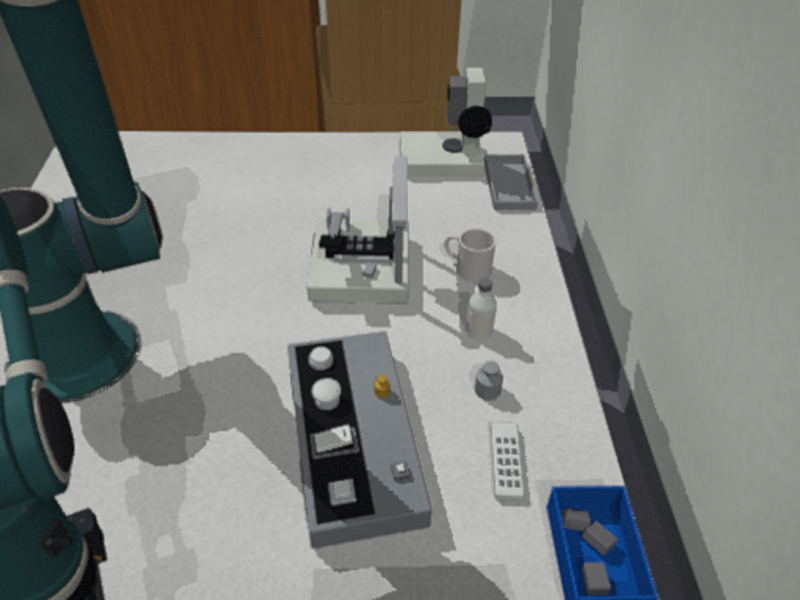

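The top view (800x600) shows the rig with its black paddle at about (323,410). On the box, left to right, are start (483,416), stop (541,406), rocker (596,395) and key (651,384). The box's +x side points up in the picture.

```bash
python3 - <<'E'
from h import *
import pickle
C=pickle.load(open("c0.pkl","rb"))
c=C["top"];P,e,dw=cloud(c);s=512/800
g=c["color"].astype(int)
def reg(u0,u1,v0,v1):
    m=np.zeros(P.shape[:2],bool);m[int(v0*s):int(v1*s),int(u0*s):int(u1*s)]=1;return m
def rect(m,name,z):
    k,_=cv2.findContours(m.astype(np.uint8),cv2.RETR_EXTERNAL,cv2.CHAIN_APPROX_NONE)
    k=max(k,key=cv2.contourArea)[:,0]
    Q=np.array([plane(e,dw,u,v,z)[:2] for u,v in k]).astype(np.float32)
    r=cv2.minAreaRect(Q*1000);print(name,r,len(Q))
    return r
box=reg(425,700,290,465)&(P[...,2]>.05)
rect(box,"box",.06)
print("boxtop z",np.nanmedian(P[reg(450,500,345,375)][:,2]))
for n,z,r in(("start",.078,(460,510,395,435)),("stop",.096,(515,570,380,430)),("key",.076,(635,668,368,400))):
    m=reg(*r)&(g.min(2)>100) if n!="key" else reg(*r)&(P[...,2]>.071)
    q=rect(m,n,z);print("   z",np.nanpercentile(P[m][:,2],[50,95]))
m=reg(575,620,365,425)&(P[...,2]>.063);rect(m,"rockerframe",.068)
rig=reg(205,375,300,450)&(P[...,2]>.04)&(P[...,2]<.06)
rect(rig,"rig",.05)
m=reg(300,345,390,432)&(P[...,2]>.07);q=P[m];print("paddle",np.nanmean(q,0),np.nanmin(q,0),np.nanmax(q,0),m.sum())
rect(m,"paddle",.13)
m=reg(190,360,300,335)&(P[...,2]>.19);rect(m,"crossbar",.214)
# side view
c=C["side"];P,e,dw=cloud(c);g=c["color"].astype(int)
for n,z,r in(("start",.078,(305,337,340,372)),("stop",.096,(308,345,375,412))):
    m=reg(*r)&(g.min(2)>100)&(P[...,2]>.073);rect(m,n+" side",z);print(np.nanmedian(P[m],0))
im=C["top"]["color"][...,::-1]
a=cv2.resize(im[180:290,125:245],(400,367),interpolation=3);b=cv2.resize(im[215:295,280:445],(800,388),interpolation=3)
cv2.imwrite("pics/crop.png",np.vstack([np.hstack([a,np.zeros((367,400,3),np.uint8)]),b])[:,:800][:600] if 0 else np.vstack([cv2.resize(a,(230,211)).copy() if 0 else np.hstack([cv2.resize(a,(230,211)),np.zeros((211,570,3),np.uint8)]),b]))
E
```

```text
box ((511.35406494140625, -202.1636199951172), (180.7612762451172, 369.3877258300781), 9.557311058044434) 435
boxtop z 0.06114319924273004
start ((456.44732666015625, -77.07173156738281), (36.06193542480469, 38.24014663696289), 88.49215698242188) 44
   z [0.0776862  0.08169731]
stop ((469.24578857421875, -163.88587951660156), (45.00182342529297, 42.40666580200195), 88.83935546875) 53
   z [0.09403347 0.09870567]
key ((499.3504333496094, -337.3992004394531), (28.768707275390625, 29.57982063293457), 24.87001609802246) 39
   z [0.0761334  0.08077204]
rockerframe ((484.62518310546875, -253.32489013671875), (65.45033264160156, 86.67817687988281), 87.67168426513672) 162
rig ((517.5425415039062, 228.96087646484375), (224.2035369873047, 195.84347534179688), 89.1241455078125) 624
paddle [0.46845351 0.16768071 0.13406865] [0.44554564 0.13797344 0.07021923] [0.50262934 0.20803519 0.15186471] 472
paddle ((473.4215393066406, 168.86019897460938), (58.5053596496582, 55.28309631347656), 89.06189727783203) 105
crossbar ((596.3983764648438, 225.35211181640625), (211.93994140625, 36.0751953125), 87.56492614746094) 216
start side ((458.7755126953125, -84.34888458251953), (31.11680793762207, 30.722454071044922), 37.68574142456055) 29
[ 0.45958834 -0.08312564  0.07673461]
stop side ((474.2113952636719, -177.26902770996094), (44.83773422241211, 43.03793716430664), 88.77098083496094) 47
[ 0.47430912 -0.17464699  0.09084397]
```

View pics/crop.png

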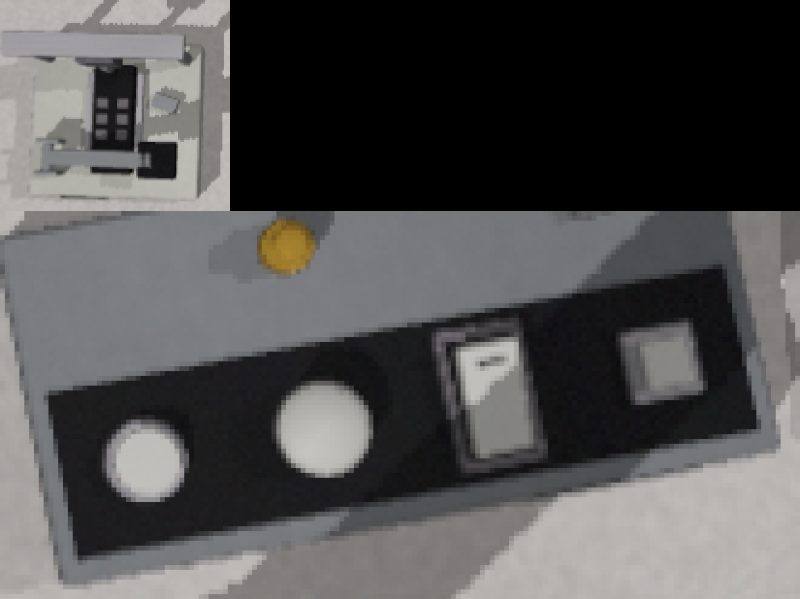

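```bash
cat >> h.py <<'E'
from scipy.spatial.transform import Rotation as Ro
def quat(yaw):  # tool y down, jaws (x) along the y axis of a thing with this yaw
    best=None; q0=get_obs()["joints"]
    for s in(1,-1):
        x=s*np.array([-np.sin(yaw),np.cos(yaw),0]); y=np.array([0,0,-1.]); 
        q=Ro.from_matrix(np.c_[x,y,np.cross(x,y)]).as_quat()
        yield q
def pick(p,yaw):
    q0=get_obs()["joints"]; r=[(np.abs(j-q0).max(),q) for q in quat(yaw) for j in[ik(p,q)] if j is not None]
    return min(r,key=lambda t:t[0])[1]
def st(m=""):
    o=get_obs();print(m,"t%.2f"%o["t"],o["ee_pos"].round(4),"F",o["ft_force"].round(1),"w%.3f"%o["width"])
E
python3 - <<'E'
from h import *
p=np.array([.468,.160,.235]);gripper_to(0);st()
q=pick(p,np.radians(-1));move_to(p,q);st("above")
print(move_linear([.468,.160,.190],.1,contact_N=8));st()
print(move_linear([.468,.152,.085],.03,contact_N=20));st("pressed")
move_linear([.468,.152,.235],.15);st()
for n in("top","side"):
    c=camera(n);cv2.imwrite(f"pics/{n}1.png",c["color"][...,::-1])
    if n=="side":cv2.imwrite("pics/s1.png",cv2.resize(c["color"][100:210,180:290,::-1],(600,600),interpolation=3))
E
```

```text
t1.40 [ 0.2751 -0.6164  0.2467] F [ 0.7 -1.3 -0.3] w0.000
above t4.22 [0.4684 0.1595 0.235 ] F [0.3 0.1 0.4] w0.000
False
 t4.82 [0.4681 0.1599 0.19  ] F [0.5 0.4 0.2] w0.000
True
pressed t7.53 [0.468  0.1529 0.0973] F [-2.8  0.3  7. ] w0.000
 t8.61 [0.4672 0.1518 0.2337] F [-0.9  0.5 -0.4] w0.001
```

View pics/s1.png

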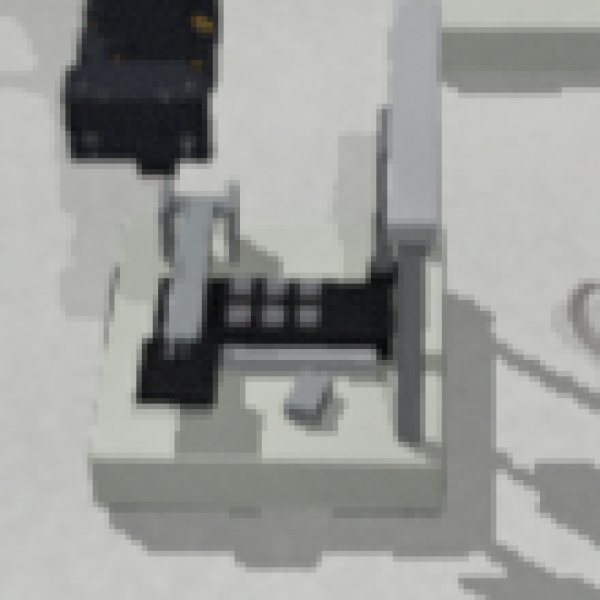

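The crop shows the clamp arm lying flat across the sample, with the paddle at about (180,375). The tip stopped at 89.3 mm, and home is 89 mm. I'll press it once more to be sure, then press the rocker.

```bash
python3 - <<'E'
from h import *
move_linear([.468,.152,.105],.15)
print(move_linear([.468,.152,.085],.03,contact_N=30));st("clamp")
move_linear([.468,.152,.235],.2)
p=np.array([.5048,-.2479,.18]);q=pick(p,np.radians(9.56));move_to(p,q);st("above rocker")
move_linear([*p[:2],.096],.1,contact_N=8)
print(move_linear([*p[:2],.068],.02,contact_N=18));st("rocker")
move_linear([*p[:2],.18],.15);st()
b=np.array([.4555,-.0775,.18]);move_to(b,pick(b,np.radians(9.56)));st("above start")
for n in("top","side"):
    c=camera(n);P,e,dw=cloud(c);im=c["color"][...,::-1]
    if n=="top":
        A=cv2.resize(im[215:295,280:445],(800,388),interpolation=3)
        z=P[...,2]; print((z[238:268:3,372:392:3]*1000).round(0))
    else: B=cv2.resize(im[210:350,180:280],(429,600),interpolation=3)
cv2.imwrite("pics/t2.png",A);cv2.imwrite("pics/s2.png",B)
E
```

```text
True
clamp t10.17 [0.469  0.1523 0.0973] F [-2.9 -0.4  9.4] w0.000
above rocker t12.51 [ 0.5049 -0.2471  0.1798] F [ 0.2 -0.  -0.5] w0.000
True
rocker t14.26 [ 0.5068 -0.2481  0.0859] F [-1.7  1.3  6.4] w0.000
 t15.04 [ 0.504  -0.2475  0.1789] F [-0.3  0.3 -0.2] w0.000
above start t15.78 [ 0.4558 -0.0779  0.1798] F [-1.1  0.4  0.7] w0.000
[[ 57.  62.  63.  70.  69.  68.  56.]
 [ 65.  64.  61.  74.  75.  65.  56.]
 [ 62.  76.  73.  78.  77.  68.  59.]
 [ 68.  81.  80.  82.  80.  76.  65.]
 [ 67.  78.  76.  77.  80.  80.  64.]
 [ 66.  62.  80.  79.  78.  83.  67.]
 [ 58.  58.  82.  84.  85.  86.  67.]
 [ 62.  68.  84.  82.  86.  83.  81.]
 [536.  68.  83.  83.  86.  85.  86.]
 [540.  68.  61.  66.  61.  59.  64.]]
```

View pics/s2.png

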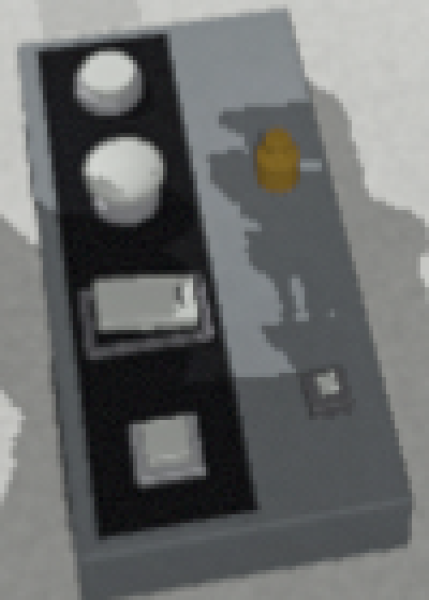

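View pics/t2.png

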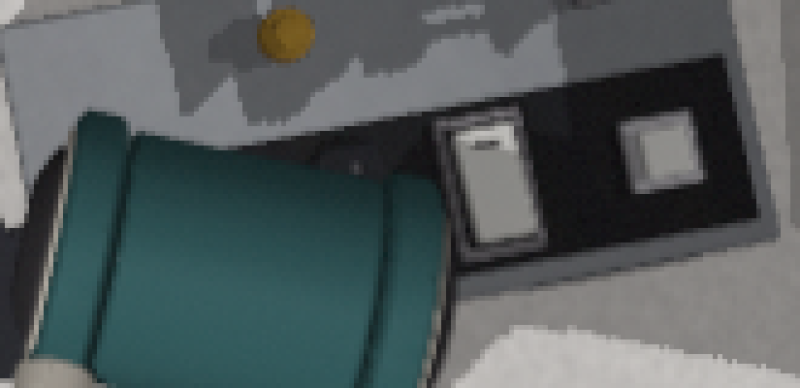

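Both pictures show the rocker with its +x half (black bar) down: the side crop has the bar at (188,295) and the -x half raised at (110,300). The depth image agrees, at about 77 mm on the +x half against 85 mm on the other. Next is the start button.

```bash
python3 - <<'E'
from h import *
b=[.4555,-.0775]
move_linear([*b,.098],.1,contact_N=8);st()
print(move_linear([*b,.074],.02,contact_N=18));st("start")
move_linear([*b,.20],.12);st()
h=[.30,-.55,.247];
try: move_to(h,pick(np.array(h),-1.1))
except Exception as x: print(x)
st("clear")
c=camera("top");P,e,dw=cloud(c);im=c["color"][...,::-1];cv2.imwrite("pics/t3.png",cv2.resize(im[180:300,120:450],(800,291),interpolation=3))
# heights: start top, rocker slope, paddle
def near(x,y,r): 
    m=np.hypot(P[...,0]-x,P[...,1]-y)<r; return P[m]
print("start",np.nanmedian(near(.455,-.078,.012)[:,2]),"stop",np.nanmedian(near(.4695,-.1645,.012)[:,2]),"key",np.nanmedian(near(.4987,-.338,.009)[:,2]))
R=np.array([[.986,.166],[-.166,.986]]);L=(P[...,:2]-[.4841,-.2514])@R.T
m=(abs(L[...,0])<.024)&(abs(L[...,1])<.010);f=np.polyfit(L[m][:,0],P[m][:,2],1);print("rocker slope,z0",f)
q=near(.467,.152,.018);f=np.polyfit(q[:,1],q[:,2],1);print("paddle z",np.median(q[:,2]),"slope",f[0])
E
```

```text
t16.85 [ 0.4561 -0.0777  0.0985] F [-0.9  0.6 -0.3] w0.001
True
start t17.73 [ 0.4556 -0.0775  0.0804] F [-2.5 -0.2  7.3] w-0.000
 t18.88 [ 0.4548 -0.0773  0.1989] F [ 0.1  0.6 -0.6] w0.001
clear t20.70 [ 0.3008 -0.5491  0.2469] F [ 0.4 -0.5 -0.1] w0.000
start 0.07963087082981135 stop 0.0958764812520203 key 0.07694856387020932
rocker slope,z0 [-0.20910068  0.0812787 ]
paddle z 0.09029622244340108 slope 0.11189499835222505
```

View pics/t3.png

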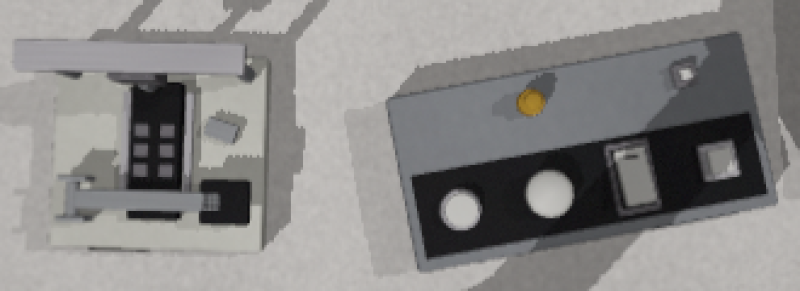

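```bash
python3 -c "
from h import *
print(hand_in());st()"
```

```text
the job is handed in; nothing more can be done
None
the job is handed in; nothing more can be done
```

I pressed the clamp, the rocker and the start button in that order with the closed fingertips, drew the arm clear and handed the job in at about 21 s. It reports no verdict, so the readings below are my own.

- **Clamp:** I pressed it twice onto its hard stop, with a 20 N and then a 30 N contact limit. The fingertips stopped at 89.3 mm both times, and home is 89 mm. The last depth picture puts the paddle at about 90 mm.
- **Rocker:** its +x half is down. The measured slope is −0.209, against about 0.2 rad at fully on.
- **Start button:** it was pressed until the 18 N limit stopped the move, with the tips at 72.4 mm, and fully in is 72 mm. It came back out and now reads about 79.6 mm by noisy depth, against 78 mm nominal.
- **Stop and square key:** neither was touched; they read 95.9 mm and 76.9 mm, their normal heights.
- **Loose things:** the weight, spare key cap and gauge block look unmoved in the last picture. It did not cover the bottle, mug, remote and big weight, but the tool only passed well above the table at about 0.2 m or higher.

One reading disagreed: the fitted slope across the paddle came out at +0.11 instead of about 0. I think the end of the arm lying on the paddle was included in the fit. A positive slope means the side nearer the hinge is higher, so it does not suggest a raised arm.

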